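# Sort two stand rods by length with the gauge slot

## Task

Sort the two hexagonal steel stand rods into the wooden sorting box. Drop the short rod through the gauge slot in the metal cover, so that it lies inside the covered compartment, and lay the long rod, which does not pass through the slot, flat on the floor of the open compartment beside it.

Things in the scene. Friction and masses are not known exactly. Their poses are not given: they have to be found in the camera images.
- short_rod_center (a point): Centre (half-way up) of the short rod: a solid steel bar of hexagonal section, 80 mm long, 14 mm across the flats (16 mm over the corners), about 107 g, lying loose on a flat on the bench, so the point is 7 mm above it. x axis along the bar, z up. 25 mm or more free on both sides of its middle. The two rods may have changed places
- long_rod_center (a point): Centre (half-way up) of the long rod: the same hexagonal steel bar, 14 mm across the flats, but 130 mm long, about 173 g, lying loose on the bench, the point 7 mm above it. x axis along the bar, z up
- gauge_slot (a point): Centre of the slot's mouth, level with the top of the metal cover (172 x 90 mm), 36 mm above the bench. Open rectangle through the 4 mm cover, 106 mm long along x, 42 mm wide along y, z up. Compartment below: floor 32 mm under this point, 160 mm (x) by 78 mm (y) inside. The wooden sorting box, 172 mm (x) by 196 mm (y), is fixed to the bench at any yaw
- open_bay (a point): Centre of the floor of the box's open compartment, 4 mm above the bench; axes as gauge_slot, from which it lies 95 mm towards +y. Open on top, 160 mm long (x), 100 mm wide (y) inside; outer walls 6 mm thick, rising 18 mm above this floor; the wall shared with the covered compartment (-y side) rises 32 mm above it
Things that resemble listed ones, but are neither listed nor needed, are in the scene too. What is shaped like the part that bears short_rod_center but black or pink is not meant.

How it is judged:
By the outcome, as a careful person would: the job done as asked, in the order asked, and still so for the second after the job is handed in, with the robot touching nothing.
It also fails if it takes over 58 s, if anything falls off the work surface, if the arm or the gripper's body presses on something with over 40 N, if the wrist force passes 120 N, or if a joint passes its speed limit or range.

## Robot

A 7-joint arm with a two-finger parallel gripper is mounted at the origin on the work surface. World frame = base frame: x ahead of the robot, y to its left, z up, the work surface at z = 0. Lengths are in m, angles in degrees, forces in N, time in s.
With the tool pointing down it reaches from about 0.4 to 0.9 m from the base axis. Payload 5.5 kg.
Tool frame: the origin (TCP) lies midway between the tips of the shut fingers; the grasp point (between the pads) lies 19 mm behind it (manip.grasp_offset is the distance from the TCP to the grasp point, in m); z points along the fingers, y is the direction in which the jaws open and shut (so a half turn about z gives the same grasp; the last joint's range is limited). The gripper opens to 85 mm and grips with 20 to 120 N. Pads are 22 mm wide; open, the fingers measure 114 mm over their backs; the gripper's body (76 mm by 85 mm) begins 54 mm behind the grasp point. The pads swing forward as they close: fully open they stand 13 mm farther back than shut.
Start: joints at [83.033, 28.699, -24.465, 88.831, 12.651, 65.22, -12.049], TCP at [0.244, -0.602, 0.231] pointing down, gripper open.
Joint ranges: [-164.97, 164.97], [-17.58, 116.51], [-87.97, 89.64], [11.32, 138.91], [-80.73, 260.73], [10.89, 115.49], [-147.41, 147.41]. Speed limits (degrees/s): [147.25, 147.25, 180, 180, 180, 180, 180].

## Interface

Orientations are given as [roll, pitch, yaw] about the fixed x, y, z axes, in that order (R = Rz(yaw) Ry(pitch) Rx(roll)).
In Python, from plant import manip gives the robot as it stands.
- The arm moves only by the tool arm_command, never from a script. Its argument "motion" is a list of rows, each an object with "offset": the shift along the tool's x, y, z in m, a list of three; "angular": the turn, a rotation vector about the tool's x, y, z in units of 5 degrees (1.0 is 5 degrees), a list of three; "fingers": the opening in per cent of the stroke, from 0 (shut) to 100 (fully open). In form: [{"offset": [x, y, z], "angular": [rx, ry, rz], "fingers": fingers}, ...]. A call has 1 to 8 rows; each row shifts and turns the commanded pose from where the row before left it, along the tool's axes as they then stand; what a row does not reach is not made up. A row lasts 1/10 s, in which the tool goes at most 50 mm and 8.59 degrees, less where a joint would pass 70% of its speed; a pose out of reach is approached as far as the arm can. A call is refused whole if a number of a shift passes 0.05 or a number of a turn 1, either way. A call with a gripper value outside its range is refused whole. The fingers move at their own pace and stop on an object; "newtons" is the grip in N (left out, the last holds). Time passes only in rows, so rows that do not move let the fingers close. It gives the time, the measured TCP pose, the force and the opening at its end, in the units of the state.
- manip.observe(): the state, without advancing time (a new reading comes with each control period).
- manip.capture(name): name is "scene" or "top" or "wrist"; returns a dict with "color" (400x640x3 uint8, red, green, blue), "depth" (400x640 float32, m along the optical axis (not along the pixel's ray), 0 where there is no reading), "vertical_fov" (degrees; the focal length in pixels is half the picture's height over the tangent of half this angle, whatever the lens; pixels are square), "cx", "cy" (the principal point, pixels), "D" ([k1, k2, p1, p2, k3] as OpenCV has them; the pictures are not rectified), "world_to_cam" (4x4, takes a point from world to camera coordinates); the wrist camera has in their place "T_tool_cam" (4x4, takes a point from camera to tool coordinates, whose origin is the TCP and whose axes are the flange's). Camera axes: x right, y up, looking along -z (the intrinsics and any distortion apply to the point x, -y, -z); pixel columns grow to the right and rows downward; lengths in m; the calibration is good to about 2 mm. A picture is of the moment at which its call begins: read the wrist's pose just before it.
- manip.hand_in(): hands the job in, once; it reports no verdict.
The state is a dict: "clock": time; "qpos": joint angles; "qvel": joint speeds; "joint_torque": joint torques, N m; "tcp_pos": TCP position; "orientation": TCP orientation; "wrist_force": force on the tool from outside, world axes, zero at the start; "moment": the same for the moment, N m; "gripper_width": finger opening in m.
Only numpy, scipy, OpenCV 4.12 (cv2) and the standard library are available. Lean on these libraries where they do the work, as an engineer would, in place of code of your own. Each camera call takes 0.05 s, during which the arm holds its last target. There are 200 camera calls.

## Working session

There is one attempt and no reset: what is moved stays moved. The work goes in short steps, Python scripts to look and compute and a tool call to move; the robot and the scene stay as the last step left them, time stands still between calls to the robot, and variables do not carry over. Pictures are saved under pics/ and viewed, about 8 in all and at most 12, crops included, and the job is handed in when it is done.

Besides the shell and the picture viewer there is one more tool, called after "Call:" by a JSON object that holds its "fn" and its "kwargs". arm_command: Moves the arm, as the interface text tells. Its arguments: {"type":"object","properties":{"motion":{"type":"array"},"newtons":{"type":"number"}},"required":["motion"]}

```bash
mkdir -p pics
cat > h.py <<'E'
import numpy as np, cv2
from plant import manip
from scipy.spatial.transform import Rotation as R
def cap(n):
    s=manip.observe(); c=manip.capture(n)
    f=200/np.tan(np.radians(c["vertical_fov"])/2)
    c["K"]=np.array([[f,0,c["cx"]],[0,f,c["cy"]],[0,0,1]]); c["D"]=np.array(c["D"],float)
    if "world_to_cam" in c: c["cw"]=np.linalg.inv(np.array(c["world_to_cam"]))
    else:
        T=np.eye(4); T[:3,:3]=R.from_euler("xyz",s["orientation"],degrees=True).as_matrix(); T[:3,3]=s["tcp_pos"]
        c["cw"]=T@np.array(c["T_tool_cam"])
    return c
def plane(c,px,z):
    p=cv2.undistortPoints(np.array(px,float).reshape(-1,1,2),c["K"],c["D"]).reshape(-1,2)
    d=np.c_[p[:,0],-p[:,1],-np.ones(len(p))]@c["cw"][:3,:3].T; o=c["cw"][:3,3]
    return o+d*((z-o[2])/d[:,2])[:,None]
def pix(c,P):
    q=(np.c_[np.array(P,float).reshape(-1,3),np.ones(len(np.array(P).reshape(-1,3)))]@np.linalg.inv(c["cw"]).T)[:,:3]*[1,-1,-1]
    return cv2.projectPoints(q,np.zeros(3),np.zeros(3),c["K"],c["D"])[0].reshape(-1,2)
def save(c,n): cv2.imwrite("pics/"+n,c["color"][:,:,::-1])
E
python3 - <<'E'
from h import *
s=manip.observe(); print(s)
a=cap("scene");b=cap("top")
save(b,"top.png");save(a,"scene.png")
for c in (a,b): print(c["cw"].round(3).tolist(),c["K"][0,0],c["D"])
E
```

```text
{'clock': 0.0, 'qpos': array([ 83.0323211 ,  28.75462408, -24.45233503,  88.89357096,
        12.65269471,  65.21942445, -12.04841141]), 'qvel': array([ 0.05210399, -0.01854343, -0.03375886, -0.14153785, -0.06429061,
        0.039548  , -0.08396543]), 'joint_torque': array([ 5.53706559e-04, -5.69513261e+01, -5.81618294e+00, -2.80935001e+01,
        1.04535822e-02,  1.19745807e-02,  1.03560672e-05]), 'tcp_pos': array([ 0.24367241, -0.60183017,  0.23023363]), 'orientation': array([-1.79886193e+02, -1.80941739e-03,  2.20522388e+01]), 'wrist_force': array([ 0.00273955, -0.0444479 ,  0.03109007]), 'moment': array([-0.01058025,  0.00962593, -0.03174105]), 'gripper_width': 0.08561830260697884}
[[0.554, -0.643, 0.529, 0.989], [0.832, 0.415, -0.368, -0.388], [0.017, 0.644, 0.765, 0.74], [0.0, 0.0, 0.0, 1.0]] 505.746438154694 [-0.01474394  0.          0.          0.          0.        ]
[[-0.002, 0.996, -0.093, 0.401], [-1.0, -0.002, -0.004, -0.047], [-0.004, 0.093, 0.996, 1.013], [0.0, 0.0, 0.0, 1.0]] 426.5152054533014 [-0.1012215  0.         0.         0.         0.       ]
```

View pics/top.png

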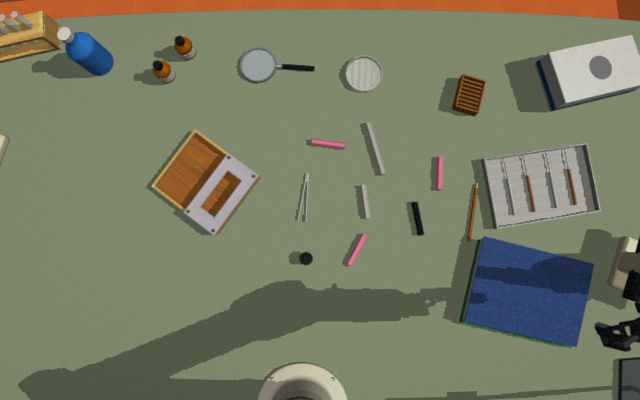

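View pics/scene.png

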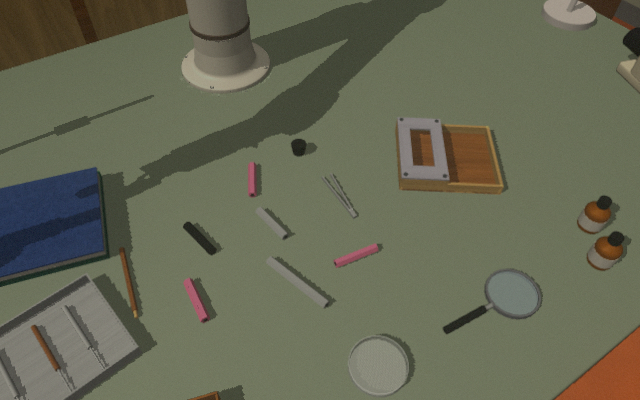

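The top view shows the steel (grey) rods at px (365,201), short, and (375,148), long. The pink bars at (328,144), (440,173) and (357,250) and the black one at (418,218) are decoys. The box is at (206,182), with its cover on the lower right and the open bay on the upper left. The scene view agrees: short rod (271,222), long rod (297,281). Next I'll measure them and confirm in one enlarged crop.

```bash
cat > m.py <<'E'
from h import *
def rod(c,seed,r,thr=25,z=0.012):
    im=c["color"].astype(float); x,y=seed
    m=np.zeros(im.shape[:2],np.uint8); 
    # grey: low saturation vs green mat
    sub=im[y-r:y+r,x-r:x+r]; bg=np.median(sub.reshape(-1,3),0)
    d=sub/sub.sum(2,keepdims=True)-bg/bg.sum()
    m[y-r:y+r,x-r:x+r]=((np.abs(d).sum(2)>0.04)&(sub.sum(2)>bg.sum()*1.0))
    n,l,st,ce=cv2.connectedComponentsWithStats(m)
    k=1+np.argmax(st[1:,4]) if l[y,x]==0 else l[y,x]
    ys,xs=np.where(l==k); p=np.c_[xs,ys]
    w=plane(c,p,z)[:,:2]
    (cx,cy),(a,b),ang=cv2.minAreaRect(w.astype(np.float32)*1000)
    q=w-w.mean(0); v=np.linalg.svd(q,full_matrices=False)[2][0]
    t=q@v
    ctr=w.mean(0)+v*(t.max()+t.min())/2
    return ctr.round(4),np.degrees(np.arctan2(v[1],v[0])).round(1)%180,np.ptp(t).round(4),(a,b),len(p)
E
python3 - <<'E'
from m import *
a=cap("scene");b=cap("top")
for c,s,l in((b,(365,201),(375,148)),(a,(271,222),(297,281))):
    print(rod(c,s,30)); print(rod(c,l,45))
im=b["color"]
# cover: greyish purple
hsv=cv2.cvtColor(im,cv2.COLOR_RGB2HSV); sub=hsv[120:245,140:270]
print(im[170,230],im[195,222],im[160,190],im[140,190],im[201,365])
d=im.astype(int); g=((d[:,:,2]>=d[:,:,1]-2)&(d.sum(2)>300)).astype(np.uint8); g[:, :140]=0;g[:,270:]=0;g[:120]=0;g[245:]=0
n,l,st,ce=cv2.connectedComponentsWithStats(g);k=1+np.argmax(st[1:,4])
ct,h=cv2.findContours((l==k).astype(np.uint8),cv2.RETR_CCOMP,cv2.CHAIN_APPROX_NONE)
for q in ct:
    if cv2.contourArea(q)<100: continue
    w=plane(b,q.reshape(-1,2),0.036)[:,:2]*1000
    print("cover/slot",cv2.minAreaRect(w.astype(np.float32)))
# wood+cover outline
o=((d[:,:,0]>d[:,:,1]+15)|(l==k)).astype(np.uint8); o[:, :140]=0;o[:,270:]=0;o[:120]=0;o[245:]=0
q=max(cv2.findContours(o,cv2.RETR_EXTERNAL,cv2.CHAIN_APPROX_NONE)[0],key=cv2.contourArea)
r=cv2.minAreaRect(plane(b,q.reshape(-1,2),0.022)[:,:2].astype(np.float32)*1000);print("box",r)
A=cv2.resize(im[110:250,140:260],None,fx=4,fy=4,interpolation=2)[:, :,::-1]
B=cv2.resize(im[110:250,300:380],None,fx=4,fy=4,interpolation=2)[:, :,::-1]
cv2.imwrite("pics/crop.png",np.hstack([A,B]))
E
```

```text
(array([ 0.4798, -0.1498]), np.float64(7.800000000000011), np.float64(0.0791), (79.11367797851562, 11.299213409423828), 159)
(array([ 0.6087, -0.1755]), np.float64(15.5), np.float64(0.1298), (129.80728149414062, 10.671140670776367), 237)
(array([ 0.4846, -0.1508]), np.float64(7.1), np.float64(0.08), (80.02204132080078, 12.538348197937012), 254)
(array([ 0.6124, -0.1767]), np.float64(15.5), np.float64(0.1292), (129.20359802246094, 14.114631652832031), 556)
[173 166 172] [93 57 21] [147  92  38] [125  98  56] [173 169 165]
cover/slot ((496.58221435546875, 188.60906982421875), (90.22039794921875, 171.74757385253906), 53.739654541015625)
cover/slot ((496.7329406738281, 188.04730224609375), (45.94502258300781, 111.9179458618164), 53.59980392456055)
box ((526.724853515625, 230.48036193847656), (200.83636474609375, 175.03256225585938), 53.708770751953125)
```

View pics/crop.png

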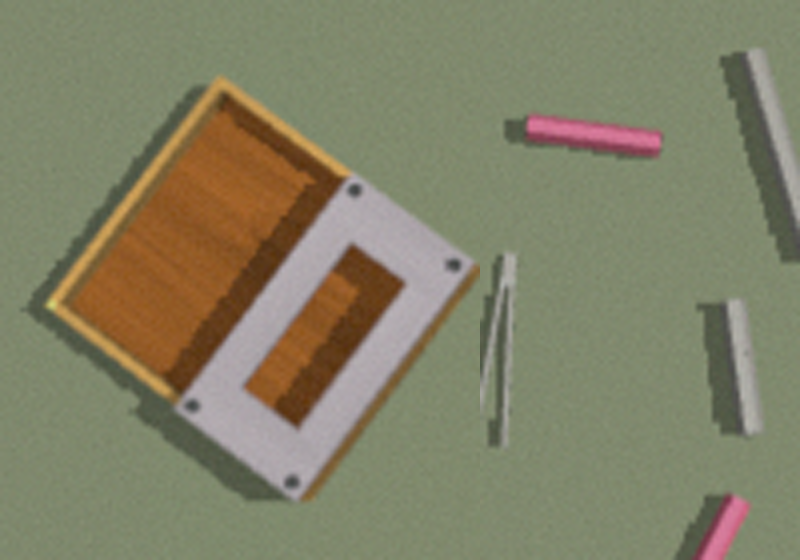

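The crop confirms both plain grey steel rods, and the slot and bay of the box. The long, thin V at (305,197) is a pair of tweezers. Next I'll work out the moves.

```bash
cat > go.py <<'E'
from h import *
import sys
# go.py x y z yaw n : per-row tool-frame offset and turn (units of 5deg); tool kept vertical
def go(x,y,z,yaw,n):
    s=manip.observe(); r0=R.from_euler("xyz",s["orientation"],degrees=True)
    dr=(r0.inv()*R.from_euler("xyz",[180,0,yaw],degrees=True)).as_rotvec()
    M=sum((r0*R.from_rotvec(dr*i/n)).as_matrix() for i in range(n))
    d=np.linalg.solve(M,np.array([x,y,z])-s["tcp_pos"])
    print("t",round(s["clock"],2),"tcp",s["tcp_pos"].round(4),s["orientation"].round(1),"F",s["wrist_force"].round(1),"w",round(s["gripper_width"],4))
    print("row offset",d.round(4).tolist(),"angular",(np.degrees(dr)/5/n).round(3).tolist(),"x",n)
if __name__=="__main__":
    a=[float(v) for v in sys.argv[1:]]; go(*a[:4],int(a[4]))
E
python3 go.py 0.44 -0.15 0.21 7.5 16
```

```text
t 0.2 tcp [ 0.2438 -0.6021  0.2307] [-179.9   -0.    22. ] F [ 0.2 -0.8 -0.5] w 0.0854
row offset [0.0193, -0.0241, 0.0013] angular [-0.001, 0.0, 0.182] x 16
```

Call:
{"fn": "arm_command", "kwargs": {"motion": [{"offset": [0.019,-0.024,0.001],"angular": [0,0,0.18],"fingers": 100},{"offset": [0.019,-0.024,0.001],"angular": [0,0,0.18],"fingers": 100},{"offset": [0.019,-0.024,0.001],"angular": [0,0,0.18],"fingers": 100},{"offset": [0.019,-0.024,0.001],"angular": [0,0,0.18],"fingers": 100},{"offset": [0.019,-0.024,0.001],"angular": [0,0,0.18],"fingers": 100},{"offset": [0.019,-0.024,0.001],"angular": [0,0,0.18],"fingers": 100},{"offset": [0.019,-0.024,0.001],"angular": [0,0,0.18],"fingers": 100},{"offset": [0.019,-0.024,0.001],"angular": [0,0,0.18],"fingers": 100}]}}

```text
clock: 1.0
tcp_pos: [0.3258, -0.3705, 0.2233]
orientation: [180.0, 0.0, 14.8]
wrist_force: [0.9, 0.7, 0.3]
gripper_width: 0.0855
```

Call:
{"fn": "arm_command", "kwargs": {"motion": [{"offset": [0.019,-0.024,0.001],"angular": [0,0,0.18],"fingers": 50},{"offset": [0.019,-0.024,0.001],"angular": [0,0,0.18],"fingers": 50},{"offset": [0.019,-0.024,0.001],"angular": [0,0,0.18],"fingers": 50},{"offset": [0.019,-0.024,0.001],"angular": [0,0,0.18],"fingers": 50},{"offset": [0.019,-0.024,0.001],"angular": [0,0,0.18],"fingers": 50},{"offset": [0.019,-0.024,0.001],"angular": [0,0,0.18],"fingers": 50},{"offset": [0.019,-0.024,0.001],"angular": [0,0,0.18],"fingers": 50},{"offset": [0.019,-0.024,0.001],"angular": [0,0,0.18],"fingers": 50}]}}

```text
clock: 1.8
tcp_pos: [0.4358, -0.1519, 0.2154]
orientation: [180.0, -0.0, 7.6]
wrist_force: [1.2, -0.3, 0.2]
gripper_width: 0.0429
```

Call:
{"fn": "arm_command", "kwargs": {"motion": [{"offset": [0,0,0],"angular": [0,0,0],"fingers": 50},{"offset": [0,0,0],"angular": [0,0,0],"fingers": 50},{"offset": [0,0,0],"angular": [0,0,0],"fingers": 50}]}}

```text
clock: 2.1
tcp_pos: [0.4349, -0.1539, 0.2152]
orientation: [180.0, 0.0, 7.6]
wrist_force: [0.5, -0.9, 0.5]
gripper_width: 0.0427
```

Run:
```python
from m import *
c=cap("wrist"); save(c,"w1.png"); s=manip.observe(); print(s["tcp_pos"],s["orientation"],s["gripper_width"])
print("cam",c["cw"].round(3).tolist(),pix(c,[[.482,-.15,.012],[.61,-.176,.012]]))
```

```text
[ 0.43483095 -0.15418065  0.21520491] [1.79981312e+02 2.94635229e-02 7.54557786e+00] 0.042290964984031766
cam [[0.132, 0.953, 0.272, 0.503], [-0.991, 0.127, 0.036, -0.145], [-0.0, -0.274, 0.962, 0.357], [0.0, 0.0, 0.0, 1.0]] [[319.72125366 134.37895387]
 [362.72863965   7.426371  ]]
```

View pics/w1.png

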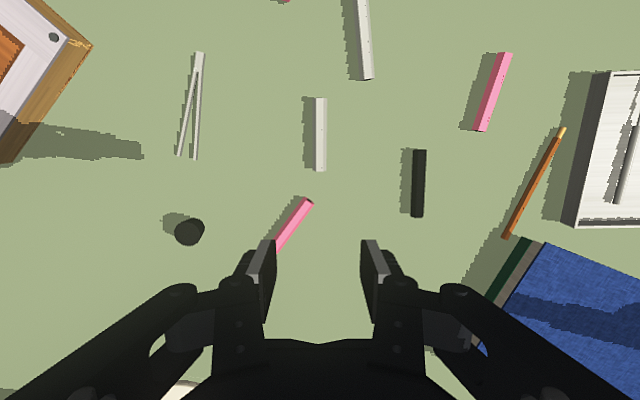

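The wrist view shows the short rod at (320,134), where it was predicted, with the long rod at (362,30). The pink bar (295,225) lies behind the fingers.

```bash
python3 - <<'E'
from m import *
c=cap("wrist"); print(rod(c,(320,134),50))
E
python3 go.py 0.482 -0.15 0.06 7.5 5
```

```text
(array([ 0.4812, -0.1513]), np.float64(7.400000000000006), np.float64(0.0785), (78.51766204833984, 10.886619567871094), 736)
t 2.2 tcp [ 0.4348 -0.1542  0.2152] [180.    0.    7.5] F [-0.2  0.3  0.1] w 0.0423
row offset [0.0095, 0.0004, 0.031] angular [0.001, 0.001, 0.001] x 5
```

Call:
{"fn": "arm_command", "kwargs": {"motion": [{"offset": [0.0095,0.0005,0.031],"angular": [0,0,0],"fingers": 45},{"offset": [0.0095,0.0005,0.031],"angular": [0,0,0],"fingers": 45},{"offset": [0.0095,0.0005,0.031],"angular": [0,0,0],"fingers": 45},{"offset": [0.0095,0.0005,0.031],"angular": [0,0,0],"fingers": 45},{"offset": [0.0095,0.0005,0.031],"angular": [0,0,0],"fingers": 45},{"offset": [0,0,0],"angular": [0,0,0],"fingers": 45},{"offset": [0,0,0],"angular": [0,0,0],"fingers": 45}]}}

```text
clock: 2.9
tcp_pos: [0.4821, -0.1495, 0.0601]
orientation: [-179.9, 0.1, 7.6]
wrist_force: [0.2, 0.4, 0.4]
gripper_width: 0.0387
```

```bash
python3 go.py 0.482 -0.151 0.004 7.5 5
```

```text
t 2.9 tcp [ 0.4821 -0.1495  0.0601] [-1.799e+02  1.000e-01  7.600e+00] F [0.2 0.4 0.4] w 0.0387
row offset [-0.0, 0.0003, 0.0112] angular [-0.002, 0.004, 0.004] x 5
```

Call:
{"fn": "arm_command", "kwargs": {"motion": [{"offset": [0,0.0003,0.0112],"angular": [0,0,0],"fingers": 45},{"offset": [0,0.0003,0.0112],"angular": [0,0,0],"fingers": 45},{"offset": [0,0.0003,0.0112],"angular": [0,0,0],"fingers": 45},{"offset": [0,0.0003,0.0112],"angular": [0,0,0],"fingers": 45},{"offset": [0,0.0003,0.011],"angular": [0,0,0],"fingers": 45},{"offset": [0,0,0],"angular": [0,0,0],"fingers": 45},{"offset": [0,0,0],"angular": [0,0,0],"fingers": 45}]}}

```text
clock: 3.6
tcp_pos: [0.4828, -0.1503, 0.0041]
orientation: [-180.0, 0.0, 7.7]
wrist_force: [1.1, -0.1, 0.6]
gripper_width: 0.0383
```

Call:
{"fn": "arm_command", "kwargs": {"motion": [{"offset": [0,0,0],"angular": [0,0,0],"fingers": 0},{"offset": [0,0,0],"angular": [0,0,0],"fingers": 0},{"offset": [0,0,0],"angular": [0,0,0],"fingers": 0},{"offset": [0,0,0],"angular": [0,0,0],"fingers": 0},{"offset": [0,0,0],"angular": [0,0,0],"fingers": 0},{"offset": [0,0,0],"angular": [0,0,0],"fingers": 0},{"offset": [0,0,0],"angular": [0,0,0],"fingers": 0}], "newtons": 50}}

```text
clock: 4.3
tcp_pos: [0.4835, -0.1507, 0.0051]
orientation: [180.0, -0.1, 7.7]
wrist_force: [-1.5, 0.5, 5.8]
gripper_width: 0.0134
```

Call:
{"fn": "arm_command", "kwargs": {"motion": [{"offset": [0,0,-0.01],"angular": [0,0,0],"fingers": 0},{"offset": [0,0,-0.03],"angular": [0,0,0],"fingers": 0},{"offset": [0,0,-0.03],"angular": [0,0,0],"fingers": 0},{"offset": [0,0,-0.03],"angular": [0,0,0],"fingers": 0},{"offset": [0,0,-0.02],"angular": [0,0,0],"fingers": 0},{"offset": [0,0,0],"angular": [0,0,0],"fingers": 0}]}}

```text
clock: 4.9
tcp_pos: [0.4851, -0.1514, 0.1277]
orientation: [179.8, -0.3, 7.6]
wrist_force: [1.1, -0.0, -1.2]
gripper_width: 0.0133
```

```bash
python3 - <<'E'
from h import *
c=cap("wrist"); save(c,"w2.png")
E
python3 go.py 0.497 0.188 0.12 -36.3 16
```

```text
t 4.95 tcp [ 0.4839 -0.1513  0.126 ] [ 1.799e+02 -1.000e-01  7.600e+00] F [ 0.1  0.4 -0.8] w 0.0128
row offset [-0.0041, -0.0214, 0.0004] angular [0.001, -0.002, 0.549] x 16
```

View pics/w2.png

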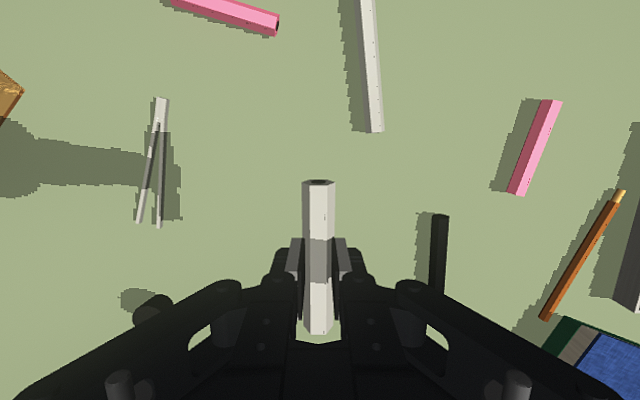

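The short rod is held straight and level, about centred between the pads, with its ends at (318,181) and (318,333). Carrying it to the slot now.

Call:
{"fn": "arm_command", "kwargs": {"motion": [{"offset": [-0.004,-0.0214,0],"angular": [0,0,0.55],"fingers": 0},{"offset": [-0.004,-0.0214,0],"angular": [0,0,0.55],"fingers": 0},{"offset": [-0.004,-0.0214,0],"angular": [0,0,0.55],"fingers": 0},{"offset": [-0.004,-0.0214,0],"angular": [0,0,0.55],"fingers": 0},{"offset": [-0.004,-0.0214,0],"angular": [0,0,0.55],"fingers": 0},{"offset": [-0.004,-0.0214,0],"angular": [0,0,0.55],"fingers": 0},{"offset": [-0.004,-0.0214,0],"angular": [0,0,0.55],"fingers": 0},{"offset": [-0.004,-0.0214,0],"angular": [0,0,0.55],"fingers": 0}]}}

```text
clock: 5.75
tcp_pos: [0.4557, 0.0211, 0.1233]
orientation: [180.0, 0.1, -14.5]
wrist_force: [-0.5, -1.0, -0.5]
gripper_width: 0.0135
```

Call:
{"fn": "arm_command", "kwargs": {"motion": [{"offset": [-0.004,-0.0214,0],"angular": [0,0,0.55],"fingers": 0},{"offset": [-0.004,-0.0214,0],"angular": [0,0,0.55],"fingers": 0},{"offset": [-0.004,-0.0214,0],"angular": [0,0,0.55],"fingers": 0},{"offset": [-0.004,-0.0214,0],"angular": [0,0,0.55],"fingers": 0},{"offset": [-0.004,-0.0214,0],"angular": [0,0,0.55],"fingers": 0},{"offset": [-0.004,-0.0214,0],"angular": [0,0,0.55],"fingers": 0},{"offset": [-0.004,-0.0214,0],"angular": [0,0,0.55],"fingers": 0},{"offset": [-0.004,-0.0214,0],"angular": [0,0,0.55],"fingers": 0}]}}

```text
clock: 6.55
tcp_pos: [0.4953, 0.1865, 0.123]
orientation: [179.8, 0.1, -36.2]
wrist_force: [0.2, -0.3, -2.8]
gripper_width: 0.0129
```

Call:
{"fn": "arm_command", "kwargs": {"motion": [{"offset": [0,0,0],"angular": [0,0,0],"fingers": 0},{"offset": [0,0,0],"angular": [0,0,0],"fingers": 0},{"offset": [0,0,0],"angular": [0,0,0],"fingers": 0}]}}

```text
clock: 6.85
tcp_pos: [0.4951, 0.1853, 0.1233]
orientation: [179.8, 0.1, -36.1]
wrist_force: [0.1, 0.4, -1.3]
gripper_width: 0.0133
```

```bash
python3 - <<'E'
from h import *
c=cap("wrist"); save(c,"w3.png")
y=np.radians(-36.3);ux=np.array([np.cos(y),np.sin(y),0]);uy=np.array([-ux[1],ux[0],0]);s=np.array([.497,.188,.036])
P=[s+a*.053*ux+b*.021*uy for a,b in((1,1),(1,-1),(-1,-1),(-1,1))]
print(pix(c,P).round())
# rod ends on top face
z=manip.observe()["tcp_pos"][2]+.010
w=plane(c,[(318,181),(318,333)],z); T=manip.observe()
r=R.from_euler("xyz",T["orientation"],degrees=True).as_matrix()
print("rod ends in tool",((w-T["tcp_pos"])@r).round(4))
im=c["color"].copy()
for p in pix(c,P): cv2.circle(im,tuple(int(v) for v in p),3,(0,255,0),-1)
cv2.imwrite("pics/w3.png",im[:,:,::-1])
E
python3 go.py 0.497 0.188 0.045 -36.3 5
```

```text
[[284. 137.]
 [340. 137.]
 [337. 266.]
 [287. 266.]]
rod ends in tool [[ 0.0399  0.0007 -0.0101]
 [-0.0399  0.0008 -0.0099]]
t 6.9 tcp [0.4955 0.1847 0.1235] [ 1.799e+02  1.000e-01 -3.620e+01] F [-0.1  0.2 -1. ] w 0.0131
row offset [-0.0001, -0.0007, 0.0157] angular [0.005, 0.004, 0.005] x 5
```

View pics/w3.png

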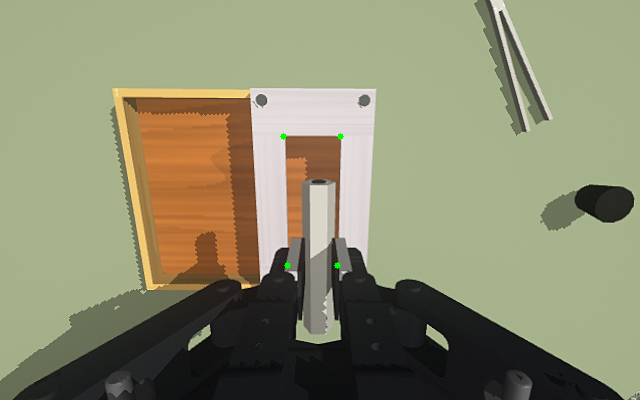

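The slot overlay is within 1–2 px of the real corners at (286,137) and (340,137). The rod hangs centred over the slot and parallel to it, so I'll lower and release.

Call:
{"fn": "arm_command", "kwargs": {"motion": [{"offset": [0,-0.0007,0.016],"angular": [0,0,0],"fingers": 0},{"offset": [0,-0.0007,0.016],"angular": [0,0,0],"fingers": 0},{"offset": [0,-0.0007,0.016],"angular": [0,0,0],"fingers": 0},{"offset": [0,-0.0007,0.016],"angular": [0,0,0],"fingers": 0},{"offset": [0,-0.0007,0.015],"angular": [0,0,0],"fingers": 0},{"offset": [0,0,0],"angular": [0,0,0],"fingers": 0},{"offset": [0,0,0],"angular": [0,0,0],"fingers": 0}]}}

```text
clock: 7.6
tcp_pos: [0.4982, 0.1884, 0.0451]
orientation: [179.9, 0.1, -36.2]
wrist_force: [-0.4, 0.0, -1.0]
gripper_width: 0.0132
```

```bash
python3 go.py 0.497 0.188 0.042 -36.3 1
```

```text
t 7.6 tcp [0.4982 0.1884 0.0451] [ 1.799e+02  1.000e-01 -3.620e+01] F [-0.4  0.  -1. ] w 0.0132
row offset [-0.0007, 0.001, 0.0031] angular [0.013, 0.015, 0.023] x 1
```

Call:
{"fn": "arm_command", "kwargs": {"motion": [{"offset": [-0.0007,0.0005,0.003],"angular": [0,0,0],"fingers": 0},{"offset": [0,0,0],"angular": [0,0,0],"fingers": 0},{"offset": [0,0,0],"angular": [0,0,0],"fingers": 50},{"offset": [0,0,0],"angular": [0,0,0],"fingers": 50},{"offset": [0,0,0],"angular": [0,0,0],"fingers": 50},{"offset": [0,0,0],"angular": [0,0,0],"fingers": 50},{"offset": [0,0,-0.03],"angular": [0,0,0],"fingers": 50},{"offset": [0,0,-0.03],"angular": [0,0,0],"fingers": 50}]}}

```text
clock: 8.4
tcp_pos: [0.4963, 0.1892, 0.1021]
orientation: [179.8, 0.1, -36.1]
wrist_force: [1.4, -0.6, 0.4]
gripper_width: 0.0427
```

Call:
{"fn": "arm_command", "kwargs": {"motion": [{"offset": [-0.01,0,-0.03],"angular": [0,0,0],"fingers": 50},{"offset": [-0.02,0,-0.03],"angular": [0,0,0],"fingers": 50},{"offset": [-0.02,0,-0.02],"angular": [0,0,0],"fingers": 50},{"offset": [0,0,0],"angular": [0,0,0],"fingers": 50},{"offset": [0,0,0],"angular": [0,0,0],"fingers": 50}]}}

```text
clock: 8.9
tcp_pos: [0.4566, 0.2203, 0.1826]
orientation: [-180.0, -0.0, -35.9]
wrist_force: [-0.5, -0.4, 0.2]
gripper_width: 0.0424
```

```bash
python3 - <<'E'
from h import *
c=cap("wrist"); save(c,"w4.png")
E
python3 go.py 0.56 -0.178 0.2 15.5 16
```

```text
t 8.95 tcp [0.4568 0.219  0.182 ] [179.9   0.  -36. ] F [ 1.3 -0.1 -1.1] w 0.0426
row offset [0.0118, 0.0237, -0.0011] angular [0.001, 0.0, -0.644] x 16
```

View pics/w4.png

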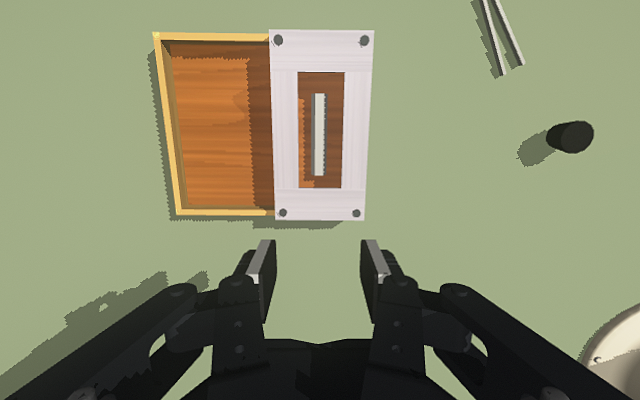

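The short rod lies on the compartment floor under the slot, at (318,134). Next is the long rod.

Call:
{"fn": "arm_command", "kwargs": {"motion": [{"offset": [0.0118,0.0237,-0.001],"angular": [0,0,-0.64],"fingers": 50},{"offset": [0.0118,0.0237,-0.001],"angular": [0,0,-0.64],"fingers": 50},{"offset": [0.0118,0.0237,-0.001],"angular": [0,0,-0.64],"fingers": 50},{"offset": [0.0118,0.0237,-0.001],"angular": [0,0,-0.64],"fingers": 50},{"offset": [0.0118,0.0237,-0.001],"angular": [0,0,-0.64],"fingers": 50},{"offset": [0.0118,0.0237,-0.001],"angular": [0,0,-0.64],"fingers": 50},{"offset": [0.0118,0.0237,-0.001],"angular": [0,0,-0.64],"fingers": 50},{"offset": [0.0118,0.0237,-0.001],"angular": [0,0,-0.64],"fingers": 50}]}}

```text
clock: 9.75
tcp_pos: [0.4623, 0.0057, 0.1893]
orientation: [179.9, 0.1, -10.6]
wrist_force: [0.4, 0.4, -1.0]
gripper_width: 0.0428
```

Call:
{"fn": "arm_command", "kwargs": {"motion": [{"offset": [0.0118,0.0237,-0.001],"angular": [0,0,-0.64],"fingers": 50},{"offset": [0.0118,0.0237,-0.001],"angular": [0,0,-0.64],"fingers": 50},{"offset": [0.0118,0.0237,-0.001],"angular": [0,0,-0.64],"fingers": 50},{"offset": [0.0118,0.0237,-0.001],"angular": [0,0,-0.64],"fingers": 50},{"offset": [0.0118,0.0237,-0.001],"angular": [0,0,-0.64],"fingers": 50},{"offset": [0.0118,0.0237,-0.001],"angular": [0,0,-0.64],"fingers": 50},{"offset": [0.0118,0.0237,-0.001],"angular": [0,0,-0.64],"fingers": 50},{"offset": [0.0118,0.0237,-0.001],"angular": [0,0,-0.64],"fingers": 50}]}}

```text
clock: 10.55
tcp_pos: [0.5579, -0.1814, 0.1966]
orientation: [-179.9, 0.2, 15.0]
wrist_force: [0.7, 0.1, -0.1]
gripper_width: 0.0425
```

Call:
{"fn": "arm_command", "kwargs": {"motion": [{"offset": [0,0,0],"angular": [0,0,0],"fingers": 45},{"offset": [0,0,0],"angular": [0,0,0],"fingers": 45},{"offset": [0,0,0],"angular": [0,0,0],"fingers": 45}]}}

```text
clock: 10.85
tcp_pos: [0.5576, -0.178, 0.1971]
orientation: [-179.9, 0.2, 15.0]
wrist_force: [0.4, 0.8, 0.2]
gripper_width: 0.0384
```

```bash
python3 - <<'E'
from m import *
c=cap("wrist"); p=pix(c,[.611,-.1765,.012])[0]; print(p); x,y=(int(v) for v in p)
print(rod(c,(x,y),80))
E
python3 go.py 0.611 -0.1765 0.06 15.5 5
```

```text
[329.80821431 130.48373608]
(array([ 0.6092, -0.1769]), np.float64(15.800000000000011), np.float64(0.1301), (130.1288299560547, 11.430493354797363), 1419)
t 10.9 tcp [ 0.5579 -0.1775  0.1974] [-1.799e+02  1.000e-01  1.510e+01] F [0.3 0.  0.6] w 0.0387
row offset [0.0103, 0.0026, 0.0275] angular [-0.003, 0.005, -0.017] x 5
```

Call:
{"fn": "arm_command", "kwargs": {"motion": [{"offset": [0.0102,0.0027,0.0275],"angular": [0,0,-0.02],"fingers": 45},{"offset": [0.0102,0.0027,0.0275],"angular": [0,0,-0.02],"fingers": 45},{"offset": [0.0102,0.0027,0.0275],"angular": [0,0,-0.02],"fingers": 45},{"offset": [0.0102,0.0027,0.0275],"angular": [0,0,-0.02],"fingers": 45},{"offset": [0.0102,0.0027,0.0275],"angular": [0,0,-0.02],"fingers": 45},{"offset": [0,0,0],"angular": [0,0,0],"fingers": 45},{"offset": [0,0,0],"angular": [0,0,0],"fingers": 45}]}}

```text
clock: 11.6
tcp_pos: [0.6108, -0.1767, 0.0605]
orientation: [-179.9, 0.1, 15.7]
wrist_force: [0.2, 0.2, 0.6]
gripper_width: 0.0382
```

```bash
python3 go.py 0.610 -0.1768 0.005 15.6 5
```

```text
t 11.6 tcp [ 0.6108 -0.1767  0.0605] [-1.799e+02  1.000e-01  1.570e+01] F [0.2 0.2 0.6] w 0.0382
row offset [-0.0001, -0.0, 0.0111] angular [-0.002, 0.005, 0.003] x 5
```

Call:
{"fn": "arm_command", "kwargs": {"motion": [{"offset": [0,0,0.011],"angular": [0,0,0],"fingers": 45},{"offset": [0,0,0.011],"angular": [0,0,0],"fingers": 45},{"offset": [0,0,0.011],"angular": [0,0,0],"fingers": 45},{"offset": [0,0,0.011],"angular": [0,0,0],"fingers": 45},{"offset": [0,0,0.011],"angular": [0,0,0],"fingers": 45},{"offset": [0,0,0],"angular": [0,0,0],"fingers": 45},{"offset": [0,0,0],"angular": [0,0,0],"fingers": 45}]}}

```text
clock: 12.3
tcp_pos: [0.6111, -0.1775, 0.0052]
orientation: [-180.0, 0.1, 15.6]
wrist_force: [-0.6, 0.3, 0.1]
gripper_width: 0.0385
```

Call:
{"fn": "arm_command", "kwargs": {"motion": [{"offset": [0,0,0],"angular": [0,0,0],"fingers": 0},{"offset": [0,0,0],"angular": [0,0,0],"fingers": 0},{"offset": [0,0,0],"angular": [0,0,0],"fingers": 0},{"offset": [0,0,0],"angular": [0,0,0],"fingers": 0},{"offset": [0,0,0],"angular": [0,0,0],"fingers": 0},{"offset": [0,0,0],"angular": [0,0,0],"fingers": 0},{"offset": [0,0,0],"angular": [0,0,0],"fingers": 0}], "newtons": 70}}

```text
clock: 13.0
tcp_pos: [0.612, -0.1775, 0.0065]
orientation: [180.0, -0.0, 15.6]
wrist_force: [-1.6, 0.9, 5.9]
gripper_width: 0.0122
```

Call:
{"fn": "arm_command", "kwargs": {"motion": [{"offset": [0,0,-0.01],"angular": [0,0,0],"fingers": 0},{"offset": [0,0,-0.03],"angular": [0,0,0],"fingers": 0},{"offset": [0,0,-0.03],"angular": [0,0,0],"fingers": 0},{"offset": [0,0,-0.03],"angular": [0,0,0],"fingers": 0},{"offset": [0,0,-0.02],"angular": [0,0,0],"fingers": 0},{"offset": [0,0,0],"angular": [0,0,0],"fingers": 0}]}}

```text
clock: 13.6
tcp_pos: [0.6139, -0.1783, 0.1295]
orientation: [179.8, -0.3, 15.6]
wrist_force: [0.5, -0.5, -1.4]
gripper_width: 0.0123
```

```bash
python3 go.py 0.5535 0.265 0.12 -36.3 16
```

```text
t 13.6 tcp [ 0.6139 -0.1783  0.1295] [179.8  -0.3  15.6] F [ 0.5 -0.5 -1.4] w 0.0123
row offset [-0.0082, -0.0277, 0.0005] angular [0.0, -0.004, 0.649] x 16
```

Call:
{"fn": "arm_command", "kwargs": {"motion": [{"offset": [-0.0082,-0.0277,0],"angular": [0,0,0.65],"fingers": 0},{"offset": [-0.0082,-0.0277,0],"angular": [0,0,0.65],"fingers": 0},{"offset": [-0.0082,-0.0277,0],"angular": [0,0,0.65],"fingers": 0},{"offset": [-0.0082,-0.0277,0],"angular": [0,0,0.65],"fingers": 0},{"offset": [-0.0082,-0.0277,0],"angular": [0,0,0.65],"fingers": 0},{"offset": [-0.0082,-0.0277,0],"angular": [0,0,0.65],"fingers": 0},{"offset": [-0.0082,-0.0277,0],"angular": [0,0,0.65],"fingers": 0},{"offset": [-0.0082,-0.0277,0],"angular": [0,0,0.65],"fingers": 0}]}}

```text
clock: 14.4
tcp_pos: [0.5288, 0.0378, 0.1246]
orientation: [179.9, 0.2, -10.5]
wrist_force: [0.8, 1.1, -0.5]
gripper_width: 0.012
```

Call:
{"fn": "arm_command", "kwargs": {"motion": [{"offset": [-0.0082,-0.0277,0],"angular": [0,0,0.65],"fingers": 0},{"offset": [-0.0082,-0.0277,0],"angular": [0,0,0.65],"fingers": 0},{"offset": [-0.0082,-0.0277,0],"angular": [0,0,0.65],"fingers": 0},{"offset": [-0.0082,-0.0277,0],"angular": [0,0,0.65],"fingers": 0},{"offset": [-0.0082,-0.0277,0],"angular": [0,0,0.65],"fingers": 0},{"offset": [-0.0082,-0.0277,0],"angular": [0,0,0.65],"fingers": 0},{"offset": [-0.0082,-0.0277,0],"angular": [0,0,0.65],"fingers": 0},{"offset": [-0.0082,-0.0277,0],"angular": [0,0,0.65],"fingers": 0}]}}

```text
clock: 15.2
tcp_pos: [0.5503, 0.2661, 0.1243]
orientation: [179.8, 0.1, -36.5]
wrist_force: [0.4, -0.2, -1.4]
gripper_width: 0.0119
```

Call:
{"fn": "arm_command", "kwargs": {"motion": [{"offset": [0,0,0],"angular": [0,0,0],"fingers": 0},{"offset": [0,0,0],"angular": [0,0,0],"fingers": 0},{"offset": [0,0,0],"angular": [0,0,0],"fingers": 0}]}}

```text
clock: 15.5
tcp_pos: [0.5508, 0.2635, 0.1248]
orientation: [179.8, 0.0, -36.4]
wrist_force: [-0.1, -0.1, -1.6]
gripper_width: 0.0123
```

```bash
python3 - <<'E'
from h import *
c=cap("wrist"); save(c,"w5.png")
E
python3 go.py 0.5535 0.265 0.04 -36.3 5
```

```text
t 15.55 tcp [0.551  0.2633 0.1251] [179.9   0.  -36.5] F [ 0.  -0.6 -0.1] w 0.0122
row offset [0.0002, -0.0006, 0.017] angular [0.005, 0.001, -0.006] x 5
```

View pics/w5.png

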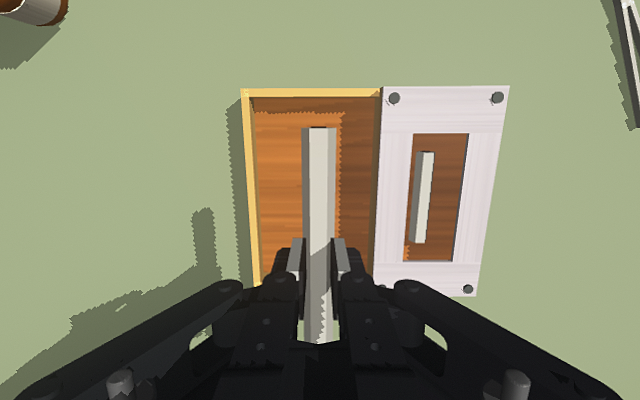

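The long rod is held straight over the bay. Its far end is at (319,127) and the gripper hides its near end. The short rod is still inside, at (424,195). I'll check how well the long rod is centred.

```bash
python3 - <<'E'
from h import *
c=cap("wrist"); T=manip.observe(); r=R.from_euler("xyz",T["orientation"],degrees=True).as_matrix()
w=plane(c,[(319,127)],T["tcp_pos"][2]+.010); print(((w-T["tcp_pos"])@r).round(4))
E
python3 go.py 0.5535 0.265 0.04 -36.3 5
```

```text
[[ 0.0637  0.0016 -0.01  ]]
t 15.6 tcp [0.5512 0.2634 0.1253] [179.9   0.  -36.5] F [ 0.  -0.2 -1.4] w 0.012
row offset [0.0002, -0.0005, 0.0171] angular [0.004, 0.001, -0.007] x 5
```

Call:
{"fn": "arm_command", "kwargs": {"motion": [{"offset": [0.0002,-0.0006,0.017],"angular": [0,0,0],"fingers": 0},{"offset": [0.0002,-0.0006,0.017],"angular": [0,0,0],"fingers": 0},{"offset": [0.0002,-0.0006,0.017],"angular": [0,0,0],"fingers": 0},{"offset": [0.0002,-0.0006,0.017],"angular": [0,0,0],"fingers": 0},{"offset": [0.0002,-0.0006,0.017],"angular": [0,0,0],"fingers": 0},{"offset": [0,0,0],"angular": [0,0,0],"fingers": 0},{"offset": [0,0,0],"angular": [0,0,0],"fingers": 0}]}}

```text
clock: 16.3
tcp_pos: [0.5538, 0.2665, 0.04]
orientation: [179.9, 0.0, -36.4]
wrist_force: [0.4, -0.2, -0.7]
gripper_width: 0.0121
```

```bash
python3 go.py 0.5535 0.265 0.0115 -36.3 5
```

```text
t 16.3 tcp [0.5538 0.2665 0.04  ] [179.9   0.  -36.4] F [ 0.4 -0.2 -0.7] w 0.0121
row offset [0.0001, 0.0003, 0.0057] angular [0.004, 0.002, -0.003] x 5
```

Call:
{"fn": "arm_command", "kwargs": {"motion": [{"offset": [0,0.0003,0.0057],"angular": [0,0,0],"fingers": 0},{"offset": [0,0.0003,0.0057],"angular": [0,0,0],"fingers": 0},{"offset": [0,0.0003,0.0057],"angular": [0,0,0],"fingers": 0},{"offset": [0,0.0003,0.0057],"angular": [0,0,0],"fingers": 0},{"offset": [0,0,0.0055],"angular": [0,0,0],"fingers": 0},{"offset": [0,0,0],"angular": [0,0,0],"fingers": 0},{"offset": [0,0,0],"angular": [0,0,0],"fingers": 0}]}}

```text
clock: 17.0
tcp_pos: [0.5532, 0.2658, 0.0122]
orientation: [179.9, 0.0, -36.4]
wrist_force: [0.3, 0.2, -2.4]
gripper_width: 0.012
```

Call:
{"fn": "arm_command", "kwargs": {"motion": [{"offset": [0,0,0],"angular": [0,0,0],"fingers": 40},{"offset": [0,0,0],"angular": [0,0,0],"fingers": 40},{"offset": [0,0,0],"angular": [0,0,0],"fingers": 40},{"offset": [0,0,0],"angular": [0,0,0],"fingers": 40},{"offset": [0,0,-0.02],"angular": [0,0,0],"fingers": 40},{"offset": [0,0,-0.03],"angular": [0,0,0],"fingers": 40},{"offset": [0,0,-0.03],"angular": [0,0,0],"fingers": 40},{"offset": [-0.02,0,-0.03],"angular": [0,0,0],"fingers": 40}]}}

```text
clock: 17.8
tcp_pos: [0.5394, 0.2752, 0.124]
orientation: [180.0, -0.1, -36.6]
wrist_force: [-0.0, 0.7, 0.9]
gripper_width: 0.0342
```

Call:
{"fn": "arm_command", "kwargs": {"motion": [{"offset": [-0.03,0,-0.03],"angular": [0,0,0],"fingers": 40},{"offset": [-0.03,0,-0.03],"angular": [0,0,0],"fingers": 40},{"offset": [-0.02,0,-0.02],"angular": [0,0,0],"fingers": 40},{"offset": [0,0,0],"angular": [0,0,0],"fingers": 40},{"offset": [0,0,0],"angular": [0,0,0],"fingers": 40},{"offset": [0,0,0],"angular": [0,0,0],"fingers": 40}]}}

```text
clock: 18.4
tcp_pos: [0.4731, 0.324, 0.2017]
orientation: [179.9, 0.0, -36.5]
wrist_force: [0.1, 0.0, -0.2]
gripper_width: 0.0339
```

Run:
```python
from h import *
c=cap("wrist"); save(c,"w6.png"); print(manip.observe()["clock"])
# depth-based height of both rods' tops vs floor
y=np.radians(-36.3);ux=np.array([np.cos(y),np.sin(y),0]);uy=np.array([-ux[1],ux[0],0])
for n,b in(("bay",np.array([.5535,.265,.018])),):
    for a in(-.055,-.02,.02,.055):
        p=pix(c,b+a*ux)[0]; u,v=(int(round(t)) for t in p)
        d=float(c["depth"][v,u]); q=cv2.undistortPoints(np.array([[p]]),c["K"],c["D"]).ravel()
        print(n,a,(c["cw"]@np.array([q[0]*d,-q[1]*d,-d,1]))[:3].round(4))
```

```text
18.45
bay -0.055 [0.5091 0.2976 0.0164]
bay -0.02 [0.5374 0.2768 0.017 ]
bay 0.02 [0.5697 0.2531 0.017 ]
bay 0.055 [0.5984 0.232  0.0153]
```

View pics/w6.png

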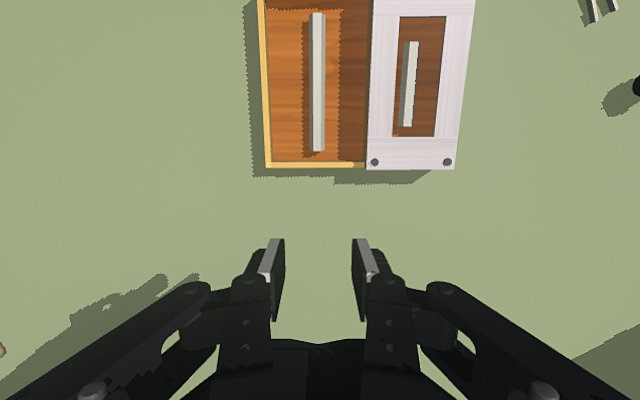

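The long rod lies flat in the bay at (318,82), and depth puts its top level at 15–17 mm along its length, against 18 mm expected. The short rod is still inside the covered compartment at (409,84). The gripper is clear, so I'm handing in.

```bash
python3 -c "
from plant import manip
print(manip.hand_in())"
```

```text
the job is handed in; nothing more can be done
None
```

I sorted both rods and handed the job in at about 18.5 s on the robot's clock, against the 58 s limit. The hand-in reports no verdict.

- **Short rod:** I dropped it through the gauge slot first. The last wrist picture shows it lying inside the covered compartment, under the slot.
- **Long rod:** I laid it on the floor of the open compartment, near the middle. Depth readings put its top at 15–17 mm along its length. A rod flat on that floor should read 18 mm, so this is 1–3 mm low. That is about the 2 mm calibration tolerance, and the rod reads level to within 2 mm.
- **Robot:** The wrist force never read above about 6 N at the end of a move, against the 120 N limit. The gripper was open and clear of everything at hand-in.

No check failed. The two fixed cameras disagreed by up to 5 mm on where the rods lay, so I measured each again with the wrist camera before gripping.

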